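# Put the examination lenses back on their own rests

## Robot

A 7-joint arm with a two-finger parallel gripper is mounted at the origin on the work surface. World frame = base frame: x ahead of the robot, y to its left, z up, the work surface at z = 0. Lengths are in m, angles in rad, forces in N, time in s.
With the tool pointing down it reaches from about 0.4 to 0.9 m from the base axis. Payload 5.5 kg.
Tool frame: the origin (TCP) lies between the finger pads; the fingertips stand manip.tip_reach ahead of it and the grasp point (between the pads) lies 2 mm behind it (manip.tip_reach is the distance from the TCP to the fingertips, in m); z points along the fingers, y is the line along which they close (so a half turn about z gives the same grasp; the last joint's range is limited). The gripper opens to 85 mm and grips with 20 to 120 N. Pads are 22 mm wide; open, the fingers measure 114 mm over their backs; the gripper's body (76 mm by 85 mm) begins 54 mm behind the grasp point. The pads swing forward as they close: fully open they stand 13 mm farther back than shut.
Start: joints at [1.515, 0.501, -0.427, 1.55, 0.221, 1.138, -0.21], TCP at [0.204, -0.617, 0.248] pointing down, gripper open.
Joint ranges: [-2.88, 2.88], [-0.31, 2.03], [-1.54, 1.56], [0.2, 2.42], [-1.41, 4.55], [0.19, 2.02], [-2.57, 2.57]. Speed limits (rad/s): [2.57, 2.57, 3.14, 3.14, 3.14, 3.14, 3.14].

## Interface

Orientations are given as a 3x3 rotation matrix whose columns are the frame's x, y, z axes.
In Python, from plant import manip gives the robot as it stands.
- The arm moves only by the tool apply_moves, never from a script. Its argument "steps" is a list of rows, each a list of 7 numbers: the shift along the tool's x, y, z in m, then the turn, a rotation vector about the tool's x, y, z in degrees, then the closure, from 0 (fully open) to 1 (shut). A call has 1 to 10 rows; each row shifts and turns the commanded pose from where the row before left it, along the tool's axes as they then stand; what a row does not reach is not made up. A row lasts 1/12 s, in which the tool goes at most 41.7 mm and 7.16 degrees, less where a joint would pass 70% of its speed; a pose out of reach is approached as far as the arm can. A call with a gripper value outside its range is refused whole. The fingers move at their own pace and stop on an object; the grip force is fixed at half the most. Time passes only in rows, so rows that do not move let the fingers close. It gives the time, the measured TCP pose, the force, the opening and the grip force at its end, in the units of the state.
- manip.get_state(): the state, without advancing time (a new reading comes with each control period).
- manip.read_camera(name): name is "scene" or "side" or "wrist"; returns the picture (400x640x3 uint8, red, green, blue); there is no depth.
- manip.camera_model(name): a dict with "K" (3x3 intrinsics, pixels), "dist" ([k1, k2, p1, p2, k3] as OpenCV has them; the pictures are not rectified), "xyz" and "orientation" of the camera in the world. Camera axes: x right, y down, z forward; pixel columns grow to the right and rows downward; lengths in m; the calibration is good to about 2 mm. A picture is of the moment at which its call begins: read the wrist's pose just before it. camera_model takes no time and is no camera call; for the wrist camera it gives the pose at the moment of the call.
- manip.sign_off(): hands the job in; it is judged then, once.
The state is a dict: "time_s": time; "joint_positions": joint angles; "qvel": joint speeds; "tau": joint torques, N m; "ee_pos": TCP position; "orientation": TCP orientation; "contact_force": force on the tool from outside, world axes, zero at the start; "moment": the same for the moment, N m; "finger_gap": finger opening in m; "grip_force": force on a finger pad.
Only numpy, scipy, OpenCV 4.12 (cv2) and the standard library are available. Lean on these libraries where they do the work, as an engineer would, in place of code of your own. Each camera call takes 0.05 s, during which the arm holds its last target. There are 200 camera calls.

## Task

The three examination lenses were put back on each other's rests after the clinic. Move them so that each stands upright in the middle of the round rest of its own size - large lens on the large rest, medium on medium, small on small; the square rest is free for parking a lens on the way and is left empty. Keep the lenses upright, never let one down on the bare desk, and leave the eye-drop bottle, the paddle and the pen torch where they are.

Things in the scene. Friction and masses are not known exactly. Their poses are not given: they have to be found in the camera images.
- lens_large_center (a point): the large examination lens: a round black holder with a thin metal band and a clear domed glass on top, diameter 56 mm, 36 mm high (the glass dome stands another 5 mm above), upright. Point: its centre, 18 mm above its underside; z along its axis, up. Loose, about 140 g; gripped across its straight sides at any yaw.
- lens_medium_center (a point): the medium examination lens: a round black holder with a thin metal band and a clear domed glass on top, diameter 42 mm, 33 mm high (the glass dome stands another 5 mm above), upright. Point: its centre, 16.5 mm above its underside; z along its axis, up. Loose, about 80 g; gripped across its straight sides at any yaw.
- lens_small_center (a point): the small examination lens: a round black holder with a thin metal band and a clear domed glass on top, diameter 30 mm, 30 mm high (the glass dome stands another 5 mm above), upright. Point: its centre, 15 mm above its underside; z along its axis, up. Loose, about 50 g; gripped across its straight sides at any yaw.
- rest_large_top (a point): the large round rest: a fixed flat wooden disc with a cork-lined top, diameter 120 mm, 16 mm high. Point: the centre of its flat upper face, 16 mm above the desk; z up. At the start a lens of another size stands on it.
- rest_medium_top (a point): the medium round rest: a fixed flat wooden disc with a cork-lined top, diameter 98 mm, 16 mm high. Point: the centre of its flat upper face, 16 mm above the desk; z up. At the start a lens of another size stands on it.
- rest_small_top (a point): the small round rest: a fixed flat wooden disc with a cork-lined top, diameter 76 mm, 16 mm high. Point: the centre of its flat upper face, 16 mm above the desk; z up. At the start a lens of another size stands on it.
- rest_square_top (a point): the spare square rest: a fixed flat wooden slab with a cork-lined top, 96 mm square, 16 mm high, empty at the start. Point: the centre of its flat upper face, 16 mm above the desk; z up.
- drops_center (a point): bystander: a small white eye-drop bottle standing on the desk, diameter 26 mm, 55 mm high. Point: its centre, half-way up.
- occluder: bystander: a black paddle lying flat, a round blade 56 mm across and 6 mm thick with a straight handle 14 mm wide reaching 145 mm from the blade's centre along its -x. Origin: under the blade's centre.
- penlight: bystander: a slim metal pen torch lying flat, about 106 mm long along its x, 18 mm wide, 15 mm high. Origin: under its middle.

How it is judged:
At the end, for the whole second after the job is handed in: Each of the three lenses stands upright (within 0.1 rad) and still, its underside on the top of the round rest of its own size (height within 4 mm), its centre within 14 mm of the rest's centre (horizontal distance between lens_large_center and rest_large_top below 0.014 m and z of lens_large_center in the frame of rest_large_top between 0.014 and 0.022 m and angle between each of lens_large_center, lens_medium_center, lens_small_center's own z axis and vertical below 0.1 rad and linear speed of each of lens_large, lens_medium, lens_small below 0.01 m/s and horizontal distance between lens_medium_center and rest_medium_top below 0.014 m and z of lens_medium_center in the frame of rest_medium_top between 0.0125 and 0.0205 m and horizontal distance between lens_small_center and rest_small_top below 0.014 m and z of lens_small_center in the frame of rest_small_top between 0.011 and 0.019 m); the robot touches nothing.
It fails at once if a lens is laid or dropped on the bare desk (height (world z) of lens_large_center below 0.026 m or height (world z) of lens_medium_center below 0.0245 m or height (world z) of lens_small_center below 0.023 m).
It fails at once if a lens is tipped over (angle between any of lens_large_center, lens_medium_center, lens_small_center's own z axis and vertical above 0.6 rad).
It fails at once if the eye-drop bottle, the paddle or the pen torch is disturbed (moved more than 20 mm) (distance of any of drops_center, occluder, penlight from where it was at the start of the episode above 0.02 m).
It also fails if it takes over 96 s, if anything falls off the work surface, if the arm or the gripper's body presses on something with over 40 N, if the wrist force passes 120 N, or if a joint passes its speed limit or range.

## Working session

There is one attempt and no reset: what is moved stays moved. The work goes in short steps, Python scripts to look and compute and a tool call to move; the robot and the scene stay as the last step left them, time stands still between calls to the robot, and variables do not carry over. Pictures are saved under pics/ and viewed, at most 14 in all, crops included, and the job is handed in when it is done.

Besides the shell and the picture viewer there is one more tool, called after "Emit:" as name(argument=value, ...) on one line, values as JSON. apply_moves: Moves the arm, as the interface text tells. Its arguments: {"type":"object","properties":{"steps":{"type":"array","items":{"type":"array","items":{"type":"number"}}}},"required":["steps"]}

```bash
mkdir -p pics; python3 - <<'E'
from plant import manip
import cv2,numpy as np
for n in ("scene","side"):
    im=manip.read_camera(n); cv2.imwrite(f"pics/{n}0.png",im[:,:,::-1])
    m=manip.camera_model(n); print(n,{k:np.round(v,4).tolist() for k,v in m.items()})
s=manip.get_state(); print(s["ee_pos"],s["orientation"],s["finger_gap"],s["time_s"],manip.tip_reach)
E
```

```text
scene {'K': [[405.9194, 0.0, 314.6391], [0.0, 405.9194, 197.2048], [0.0, 0.0, 1.0]], 'dist': [-0.0083, 0.0, 0.0, 0.0, 0.0], 'xyz': [1.0324, -0.0237, 0.8966], 'orientation': [[0.0022, 0.8657, -0.5005], [1.0, 0.0026, 0.0089], [0.0091, -0.5005, -0.8657]]}
side {'K': [[421.5695, 0.0, 316.4438], [0.0, 421.5695, 200.6525], [0.0, 0.0, 1.0]], 'dist': [-0.0383, 0.0, 0.0, 0.0, 0.0], 'xyz': [0.3791, 0.7355, 0.5987], 'orientation': [[-0.9773, -0.1241, 0.1715], [-0.2117, 0.5768, -0.789], [-0.001, -0.8074, -0.59]]}
[ 0.20348011 -0.61669733  0.24734981] [[ 9.49606594e-01  3.13443883e-01 -4.98398031e-04]
 [ 3.13444274e-01 -9.49605083e-01  1.69488369e-03]
 [ 5.79696210e-05 -1.76569274e-03 -9.99998439e-01]] 0.0854849314456011 0.1 0.017
```

View pics/scene0.png

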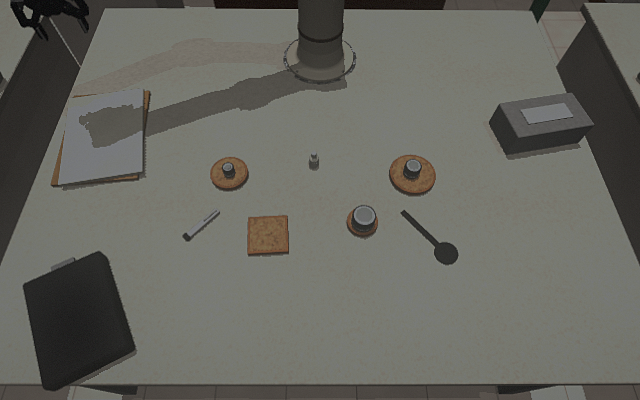

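View pics/side0.png

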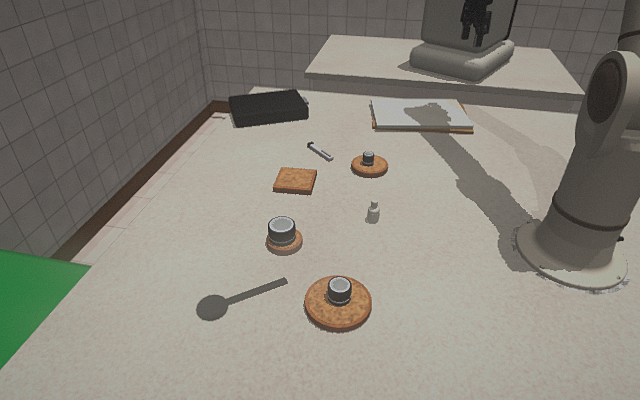

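Scene: the small lens is on the medium rest at about (228,172), the medium lens on the large rest at (413,170), and the large lens on the small rest at (363,218). The square rest is empty at (268,235). The bottle is at (314,160), the pen at (200,225) and the paddle runs from (403,212) to (446,252). I'll enlarge the crops to measure.

```bash
cat > h.py <<'E'
from plant import manip
import cv2,numpy as np
def back(n,uv,z,m=None):
    m=m or manip.camera_model(n); K,d,R,t=[np.array(m[k],float) for k in("K","dist","orientation","xyz")]
    p=cv2.undistortPoints(np.array(uv,float).reshape(-1,1,2),K,d).reshape(-1,2)
    r=np.c_[p,np.ones(len(p))]@R.T
    return t+r*((z-t[2])/r[:,2])[:,None]
def proj(n,P,m=None):
    m=m or manip.camera_model(n); K,d,R,t=[np.array(m[k],float) for k in("K","dist","orientation","xyz")]
    return cv2.projectPoints(np.array(P,float).reshape(-1,1,3),cv2.Rodrigues(R.T)[0],-R.T@t,K,d)[0].reshape(-1,2)
def disc(x,y,r,z): 
    a=np.linspace(0,2*np.pi,60); return np.c_[x+r*np.cos(a),y+r*np.sin(a),0*a+z]
E
python3 - <<'E'
from h import *
guess={"large":((413,175),(338,302),.060),"medium":((229,173),(369,165),.049),"small":((362,221),(284,241),.038),"square":((268,235),(295,180),.048)}
for n,i,sz in(("scene",0,64),("side",1,90)):
    im=cv2.imread(f"pics/{n}0.png"); T=[]
    for k,g in guess.items():
        u,v=g[i]; c=im[v-sz//2:v+sz//2,u-sz//2:u+sz//2]; T.append(cv2.resize(c,(300,300),interpolation=cv2.INTER_CUBIC))
        hsv=cv2.cvtColor(im,cv2.COLOR_BGR2HSV); m=((hsv[...,1]>80)&(hsv[...,0]<20)).astype(np.uint8)
        w=np.zeros_like(m); w[v-sz//2:v+sz//2,u-sz//2:u+sz//2]=1
        pts=cv2.findNonZero(m*w); h=cv2.convexHull(pts).reshape(-1,2)
        print(n,k,"bbox",h.min(0),h.max(0),"rough xy",back(n,[(h.min(0)+h.max(0))/2],.012)[0].round(4), "crop origin",u-sz//2,v-sz//2,"scale",round(300/sz,2))
    cv2.imwrite(f"pics/{n}1.png",np.vstack([np.hstack(T[:2]),np.hstack(T[2:])]))
E
```

```text
scene large bbox [390 155] [435 192] rough xy [0.4486 0.2414 0.012 ] crop origin 381 143 scale 4.69
scene medium bbox [210 157] [247 188] rough xy [ 0.4473 -0.2388  0.012 ] crop origin 197 141 scale 4.69
scene small bbox [347 209] [377 234] rough xy [0.589  0.1007 0.012 ] crop origin 330 189 scale 4.69
scene square bbox [248 215] [288 253] rough xy [ 0.6229 -0.1263  0.012 ] crop origin 236 203 scale 4.69
side large bbox [305 275] [371 331] rough xy [0.4471 0.2436 0.012 ] crop origin 293 257 scale 3.33
side medium bbox [351 120] [413 177] rough xy [ 0.4206 -0.3339  0.012 ] crop origin 324 120 scale 3.33
side small bbox [266 230] [328 285] rough xy [0.5469 0.1468 0.012 ] crop origin 239 196 scale 3.33
side square bbox [273 167] [316 194] rough xy [ 0.6221 -0.1216  0.012 ] crop origin 250 135 scale 3.33
```

View pics/scene1.png

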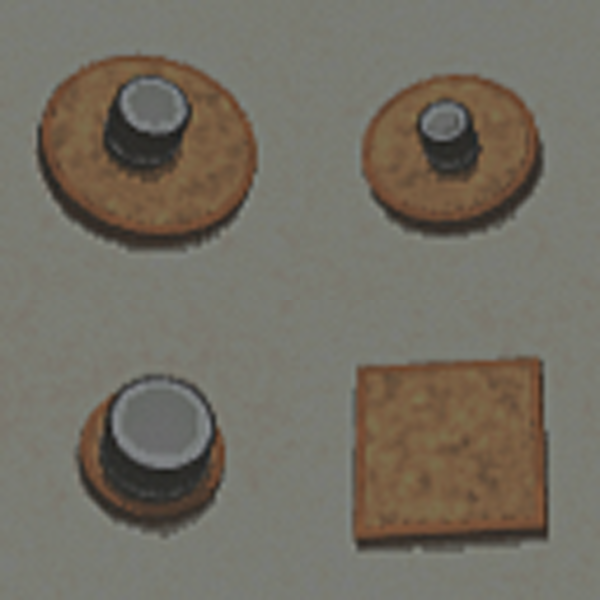

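View pics/side1.png

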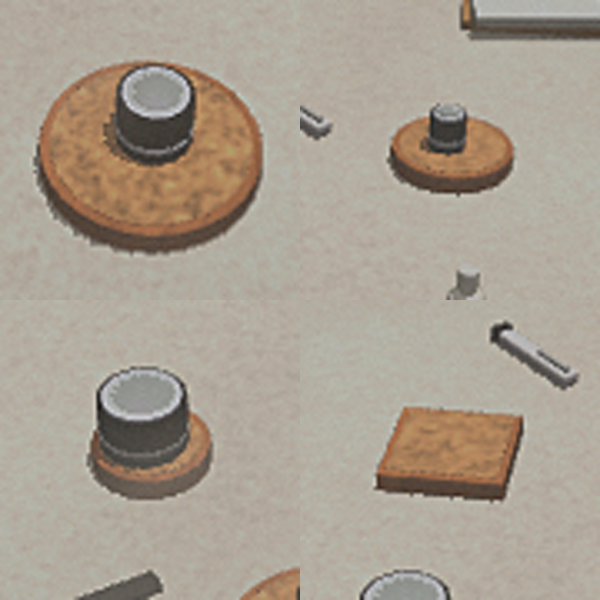

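Both crops show the three lenses upright, each well inside its rest. The scene crop gives these ellipse centres (in tile pixels):
- Large rest (149,144), medium lens on it (154,104).
- Medium rest (151,147), small lens on it (143,120).
- Small rest (152,151), large lens on it (160,121).
- Square rest (151,146).

I read the same points off the side crop.

```bash
python3 - <<'E'
from h import *
o={"scene":{"L":(381,143),"M":(197,141),"S":(330,189),"Q":(236,203)},"side":{"L":(293,257),"M":(324,120),"S":(239,196),"Q":(250,135)}}
sc={"scene":300/64,"side":300/90}
P=[("rest large","L",(149,144),(151.5,149.5),.016),("lens med","L",(154,104.5),(155.5,91.5),.049),
("rest med","M",(151.5,147.5),(152,147),.016),("lens small","M",(143,120),(148.5,111.5),.046),
("rest small","S",(152,151),(151,140),.016),("lens large","S",(160,121.5),(142.5,93.5),.052),("square","Q",(150.7,146),(152.5,146.5),.016)]
for n,k,a,b,z in P:
    r=[back(c,[(np.array(p)+.5)/sc[c]-.5+o[c][k]],z)[0][:2] for c,p in(("scene",a),("side",b))]
    print(n,np.round(r,4).tolist(),"mean",np.mean(r,0).round(4))
for n,uv,z in(("bottle base",(314,166),0),("paddle",(446,252),0),("paddle end",(403,212),0),("pen a",(218,211),0),("pen b",(185,238),0)): print(n,back("scene",[uv],z)[0].round(3))
m=manip.camera_model("wrist");s=manip.get_state();R=s["orientation"]
print("cam in tool",R.T@(m["xyz"]-s["ee_pos"]),(R.T@m["orientation"]).round(3),m["K"])
print("yaw of tool x",np.degrees(np.arctan2(R[1,0],R[0,0])))
E
```

```text
rest large [[0.4507, 0.2399], [0.4471, 0.2436]] mean [0.4489 0.2418]
lens med [[0.4469, 0.2359], [0.4479, 0.2328]] mean [0.4474 0.2344]
rest med [[0.4486, -0.2368], [0.4462, -0.2361]] mean [ 0.4474 -0.2364]
lens small [[0.4508, -0.236], [0.4515, -0.2394]] mean [ 0.4512 -0.2377]
rest small [[0.5891, 0.1003], [0.5872, 0.0989]] mean [0.5882 0.0996]
lens large [[0.5907, 0.1002], [0.5912, 0.0977]] mean [0.591 0.099]
square [[0.6241, -0.1264], [0.6204, -0.1247]] mean [ 0.6222 -0.1256]
bottle base [ 0.418 -0.016  0.   ]
paddle [0.663 0.297 0.   ]
paddle end [0.556 0.207 0.   ]
pen a [ 0.555 -0.256  0.   ]
pen b [ 0.628 -0.327  0.   ]
cam in tool [ 0.06862324  0.00017203 -0.12579826] [[ 0.    -0.963 -0.269]
 [ 1.     0.     0.   ]
 [-0.    -0.269  0.963]] [[337.93823793   0.         318.22086984]
 [  0.         337.93823793 198.63664306]
 [  0.           0.           1.        ]]
yaw of tool x 18.26692158987684
```

Both cameras agree to about 4 mm, and the heights and sizes fit. First I'll turn the tool to yaw 0 and head for the large lens at (0.591, 0.099).

Emit:
apply_moves(steps=[[0,0,0,0,0,6.09,0],[0,0,0,0,0,6.09,0],[0,0,0,0,0,6.09,0],[0.0185,-0.034,0,0,0,0,0],[0.0185,-0.034,0,0,0,0,0],[0.0185,-0.034,0,0,0,0,0],[0.0185,-0.034,0,0,0,0,0],[0.0185,-0.034,0,0,0,0,0],[0.0185,-0.034,0,0,0,0,0],[0.0185,-0.034,0,0,0,0,0]])

```text
time_s: 0.93
ee_pos: [0.3336, -0.3773, 0.248]
orientation: [[1.0, -0.0, -0.0], [-0.0, -1.0, 0.0], [-0.0, -0.0, -1.0]]
contact_force: [0.4, -0.5, -0.5]
finger_gap: 0.0852
grip_force: 0.0
```

Emit:
apply_moves(steps=[[0.0185,-0.034,0,0,0,0,0],[0.0185,-0.034,0,0,0,0,0],[0.0185,-0.034,0,0,0,0,0],[0.0185,-0.034,0,0,0,0,0],[0.0185,-0.034,0,0,0,0,0],[0.0185,-0.034,0,0,0,0,0],[0.0185,-0.034,0,0,0,0,0],[0.0185,-0.034,0,0,0,0,0],[0.0185,-0.034,0.01,0,0,0,0],[0.0185,-0.034,0.01,0,0,0,0]])

```text
time_s: 1.77
ee_pos: [0.5192, -0.0377, 0.2284]
orientation: [[1.0, -0.001, 0.001], [-0.001, -1.0, -0.001], [0.001, 0.001, -1.0]]
contact_force: [0.6, -0.9, -0.5]
finger_gap: 0.0854
grip_force: 0.0
```

Emit:
apply_moves(steps=[[0.018,-0.034,0.01,0,0,0,0],[0.018,-0.034,0.01,0,0,0,0],[0.018,-0.034,0.01,0,0,0,0],[0.018,-0.034,0.01,0,0,0,0],[0,0,0,0,0,0,0]])

```text
time_s: 2.18
ee_pos: [0.5904, 0.1067, 0.1864]
orientation: [[1.0, 0.01, -0.001], [0.01, -1.0, 0.007], [-0.001, -0.007, -1.0]]
contact_force: [-0.4, 1.0, 0.6]
finger_gap: 0.0851
grip_force: 0.0
```

```bash
python3 - <<'E'
from h import *
m=manip.camera_model("wrist"); im=manip.read_camera("wrist")
b=im[:,:,::-1].copy()
for c in(disc(.591,.099,.028,.052),disc(.5882,.0996,.038,.016)):
    for p in proj("wrist",c,m): cv2.circle(b,tuple(int(round(x)) for x in p),1,(0,0,255),-1)
cv2.imwrite("pics/w1.png",b); s=manip.get_state(); print(s["ee_pos"],s["time_s"])
E
```

```text
[0.58965815 0.10279884 0.18674154] 2.2333
```

View pics/w1.png

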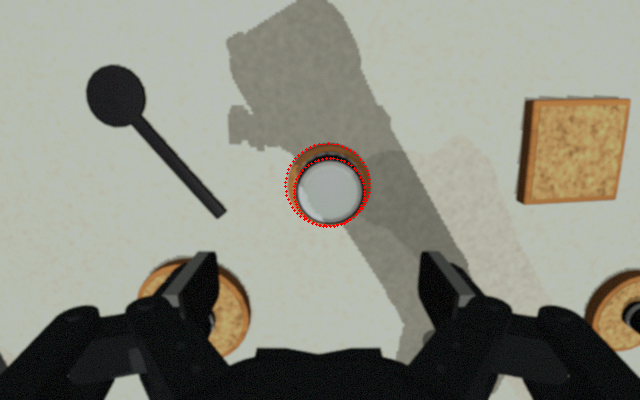

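The wrist picture shows the lens at (329,190). The predicted circles fall on the lens and its rest to within about 2 mm. Descending to grasp.

Emit:
apply_moves(steps=[[0,0,0.03,0,0,0,0],[0,0,0.03,0,0,0,0],[0,0,0.03,0,0,0,0],[0,0,0.025,0,0,0,0],[0,0,0.02,0,0,0,0],[0,0,0.012,0,0,0,0],[0,0,0,0,0,0,0],[0,0,0,0,0,0,0]])

```text
time_s: 2.9
ee_pos: [0.5901, 0.0961, 0.0413]
orientation: [[1.0, -0.001, -0.001], [-0.001, -1.0, -0.0], [-0.001, 0.0, -1.0]]
contact_force: [0.4, 0.4, 0.8]
finger_gap: 0.0854
grip_force: 0.0
```

Emit:
apply_moves(steps=[[0,0,0,0,0,0,0.2],[0,0,0,0,0,0,0.3],[0,0,0,0,0,0,0.5],[0,0,0,0,0,0,0.5],[0,0,0,0,0,0,0.5],[0,0,0,0,0,0,0.5],[0,0,0,0,0,0,0.5]])

```text
time_s: 3.48
ee_pos: [0.5918, 0.0971, 0.0434]
orientation: [[1.0, -0.0, 0.003], [-0.0, -1.0, 0.0], [0.003, -0.0, -1.0]]
contact_force: [-0.5, -0.1, 5.6]
finger_gap: 0.0544
grip_force: 63.3
```

Emit:
apply_moves(steps=[[0,0,-0.008,0,0,0,0.5],[0,0,-0.015,0,0,0,0.5],[0,0,-0.02,0,0,0,0.5],[0,0.012,-0.02,0,0,0,0.5],[0.004,0.025,0,0,0,0,0.5],[0.004,0.03,0,0,0,0,0.5],[0.004,0.03,0,0,0,0,0.5],[0.004,0.03,0,0,0,0,0.5],[0.004,0.03,0,0,0,0,0.5],[0.004,0.03,0,0,0,0,0.5]])

```text
time_s: 4.32
ee_pos: [0.6146, -0.0918, 0.106]
orientation: [[1.0, 0.0, 0.001], [0.0, -1.0, -0.0], [0.001, 0.0, -1.0]]
contact_force: [0.6, 0.9, -1.9]
finger_gap: 0.0542
grip_force: 63.4
```

Emit:
apply_moves(steps=[[0.004,0.022,0,0,0,0,0.5],[0.003,0.012,0,0,0,0,0.5],[0,0,0,0,0,0,0.5],[0,0,0,0,0,0,0.5],[0,0,0,0,0,0,0.5]])

```text
time_s: 4.73
ee_pos: [0.6213, -0.1215, 0.1049]
orientation: [[1.0, 0.003, 0.0], [0.003, -1.0, 0.002], [0.0, -0.002, -1.0]]
contact_force: [-1.2, 1.1, -0.7]
finger_gap: 0.0541
grip_force: 63.4
```

Emit:
apply_moves(steps=[[0,0.003,0.015,0,0,0,0.5],[0,0,0.015,0,0,0,0.5],[0,0,0.012,0,0,0,0.5],[0,0,0.009,0,0,0,0.5],[0,0,0.006,0,0,0,0.5],[0,0,0,0,0,0,0.5],[0,0,0,0,0,0,0.5]])

```text
time_s: 5.32
ee_pos: [0.621, -0.1268, 0.0466]
orientation: [[1.0, 0.0, -0.001], [0.0, -1.0, 0.001], [-0.001, -0.001, -1.0]]
contact_force: [-0.1, 0.2, -1.0]
finger_gap: 0.0547
grip_force: 63.4
```

Emit:
apply_moves(steps=[[0,0,0.002,0,0,0,0.5],[0,0,0.001,0,0,0,0.5],[0,0,0,0,0,0,0.5],[0,0,0,0,0,0,0.5]])

```text
time_s: 5.65
ee_pos: [0.6216, -0.1274, 0.0448]
orientation: [[1.0, -0.0, 0.001], [-0.0, -1.0, -0.0], [0.001, 0.0, -1.0]]
contact_force: [0.0, 0.4, -0.5]
finger_gap: 0.0538
grip_force: 63.4
```

Emit:
apply_moves(steps=[[0,0,0.0015,0,0,0,0.5],[0,0,0,0,0,0,0.5],[0,0,0,0,0,0,0.5]])

```text
time_s: 5.9
ee_pos: [0.6217, -0.1274, 0.0435]
orientation: [[1.0, -0.0, 0.001], [-0.0, -1.0, -0.0], [0.001, 0.0, -1.0]]
contact_force: [-1.7, -0.7, 2.7]
finger_gap: 0.0542
grip_force: 63.5
```

Emit:
apply_moves(steps=[[0,0,0,0,0,0,0.4],[0,0,0,0,0,0,0.2],[0,0,0,0,0,0,0],[0,0,0,0,0,0,0],[0,0,-0.02,0,0,0,0],[0,0,-0.03,0,0,0,0],[0,0,-0.035,0,0,0,0],[-0.02,0.013,-0.035,0,0,0,0],[-0.03,0.0195,0,0,0,0,0],[-0.03,0.0195,0,0,0,0,0]])

```text
time_s: 6.73
ee_pos: [0.5433, -0.1786, 0.1649]
orientation: [[1.0, 0.003, 0.006], [0.003, -1.0, -0.001], [0.006, 0.001, -1.0]]
contact_force: [-0.3, -0.3, -0.7]
finger_gap: 0.0856
grip_force: 0.0
```

Emit:
apply_moves(steps=[[-0.03,0.0195,0,0,0,0,0],[-0.03,0.0195,0,0,0,0,0],[-0.03,0.0195,0,0,0,0,0],[0,0,0,0,0,0,0],[0,0,0,0,0,0,0]])

```text
time_s: 7.15
ee_pos: [0.4494, -0.2397, 0.1621]
orientation: [[1.0, -0.005, -0.001], [-0.005, -1.0, -0.001], [-0.001, 0.001, -1.0]]
contact_force: [-0.1, -0.3, -0.2]
finger_gap: 0.0855
grip_force: 0.0
```

```bash
python3 - <<'E'
from h import *
m=manip.camera_model("wrist"); im=manip.read_camera("wrist")
b=im[:,:,::-1].copy()
for c in(disc(.4512,-.2377,.015,.046),disc(.4474,-.2364,.049,.016)):
    for p in proj("wrist",c,m): cv2.circle(b,tuple(int(round(x)) for x in p),1,(0,0,255),-1)
cv2.imwrite("pics/w2.png",b); s=manip.get_state(); print(s["ee_pos"],s["time_s"])
E
```

```text
[ 0.4512233  -0.23825794  0.16240249] 7.2
```

View pics/w2.png

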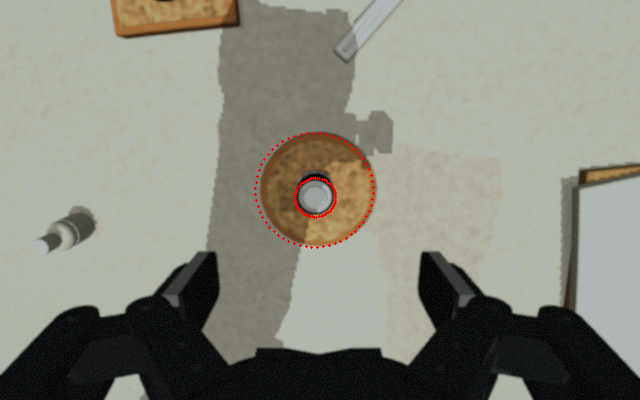

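The picture shows the small lens at (315,197) and its rest at (318,190), as predicted within about 2 mm. Descending.

Emit:
apply_moves(steps=[[0,0,0.03,0,0,0,0],[0,0,0.03,0,0,0,0],[0,0,0.03,0,0,0,0],[0,0,0.02,0,0,0,0],[0,0,0.012,0,0,0,0],[0,0,0,0,0,0,0],[0,0,0,0,0,0,0.3],[0,0,0,0,0,0,0.5],[0,0,0,0,0,0,0.7],[0,0,0,0,0,0,0.8]])

```text
time_s: 8.03
ee_pos: [0.4527, -0.238, 0.0416]
orientation: [[1.0, -0.0, 0.002], [-0.0, -1.0, -0.001], [0.002, 0.001, -1.0]]
contact_force: [-0.3, -0.0, -0.4]
finger_gap: 0.0389
grip_force: 0.0
```

Emit:
apply_moves(steps=[[0,0,0,0,0,0,0.8],[0,0,0,0,0,0,0.8],[0,0,0,0,0,0,0.8],[0,0,0,0,0,0,0.8]])

```text
time_s: 8.37
ee_pos: [0.4525, -0.2382, 0.0417]
orientation: [[1.0, -0.0, 0.002], [-0.0, -1.0, -0.002], [0.002, 0.002, -1.0]]
contact_force: [-1.0, 0.6, 5.8]
finger_gap: 0.0282
grip_force: 58.7
```

Emit:
apply_moves(steps=[[0,0,-0.008,0,0,0,0.8],[0,0,-0.017,0,0,0,0.8],[0,0,-0.025,0,0,0,0.8],[0,0,-0.025,0,0,0,0.8],[0.0057,-0.014,0,0,0,0,0.8],[0.0114,-0.0281,0,0,0,0,0.8],[0.0114,-0.0281,0,0,0,0,0.8],[0.0114,-0.0281,0,0,0,0,0.8],[0.0114,-0.0281,0,0,0,0,0.8],[0.0114,-0.0281,0,0,0,0,0.8]])

```text
time_s: 9.2
ee_pos: [0.5147, -0.082, 0.1162]
orientation: [[1.0, -0.001, 0.001], [-0.001, -1.0, -0.001], [0.001, 0.001, -1.0]]
contact_force: [0.2, -0.9, -0.1]
finger_gap: 0.0279
grip_force: 59.2
```

Emit:
apply_moves(steps=[[0.0114,-0.0281,0,0,0,0,0.8],[0.0114,-0.0281,0,0,0,0,0.8],[0.0114,-0.0281,0,0,0,0,0.8],[0.0114,-0.0281,0,0,0,0,0.8],[0.0114,-0.0281,0,0,0,0,0.8],[0.0114,-0.0281,0,0,0,0,0.8],[0.0057,-0.014,0,0,0,0,0.8],[0,0,0,0,0,0,0.8],[0,0,0,0,0,0,0.8],[0,0,0,0,0,0,0.8]])

```text
time_s: 10.03
ee_pos: [0.5881, 0.0982, 0.1153]
orientation: [[1.0, -0.001, -0.001], [-0.001, -1.0, -0.001], [-0.001, 0.001, -1.0]]
contact_force: [-0.3, -0.5, -1.0]
finger_gap: 0.028
grip_force: 59.2
```

Emit:
apply_moves(steps=[[0.001,-0.001,0.02,0,0,0,0.8],[0,0,0.02,0,0,0,0.8],[0,0,0.015,0,0,0,0.8],[0,0,0.01,0,0,0,0.8],[0,0,0.005,0,0,0,0.8],[0,0,0.002,0,0,0,0.8],[0,0,0,0,0,0,0.8],[0,0,0,0,0,0,0.8]])

```text
time_s: 10.7
ee_pos: [0.59, 0.1007, 0.0439]
orientation: [[1.0, -0.0, 0.001], [-0.0, -1.0, 0.0], [0.001, -0.0, -1.0]]
contact_force: [-0.0, -0.1, -0.2]
finger_gap: 0.0277
grip_force: 59.2
```

Emit:
apply_moves(steps=[[0,0,0.0015,0,0,0,0.8],[0,0,0.001,0,0,0,0.8],[0,0,0,0,0,0,0.8],[0,0,0,0,0,0,0.8]])

```text
time_s: 11.03
ee_pos: [0.5901, 0.1008, 0.0417]
orientation: [[1.0, 0.0, 0.002], [0.0, -1.0, 0.0], [0.002, -0.0, -1.0]]
contact_force: [-1.4, 1.6, 4.7]
finger_gap: 0.0279
grip_force: 59.7
```

Contact. I'll release it and go to the medium lens.

Emit:
apply_moves(steps=[[0,0,0,0,0,0,0.6],[0,0,0,0,0,0,0.4],[0,0,0,0,0,0,0.2],[0,0,0,0,0,0,0],[0,0,0,0,0,0,0],[0,0,-0.02,0,0,0,0],[0,0,-0.035,0,0,0,0],[0,0,-0.035,0,0,0,0],[-0.0125,-0.012,-0.03,0,0,0,0],[-0.026,-0.0244,0,0,0,0,0]])

```text
time_s: 11.87
ee_pos: [0.5577, 0.1349, 0.1667]
orientation: [[1.0, -0.008, 0.012], [-0.008, -1.0, 0.001], [0.012, -0.001, -1.0]]
contact_force: [1.5, 2.0, 0.3]
finger_gap: 0.0857
grip_force: 0.0
```

Emit:
apply_moves(steps=[[-0.026,-0.0244,0,0,0,0,0],[-0.026,-0.0244,0,0,0,0,0],[-0.026,-0.0244,0,0,0,0,0],[-0.026,-0.0244,0,0,0,0,0],[0,0,0,0,0,0,0],[0,0,0,0,0,0,0]])

```text
time_s: 12.37
ee_pos: [0.4452, 0.2365, 0.1611]
orientation: [[1.0, 0.005, 0.0], [0.005, -1.0, 0.0], [0.0, -0.0, -1.0]]
contact_force: [0.4, -1.0, -0.3]
finger_gap: 0.085
grip_force: 0.0
```

```bash
python3 - <<'E'
from h import *
m=manip.camera_model("wrist"); im=manip.read_camera("wrist")
b=im[:,:,::-1].copy()
for c in(disc(.4474,.2344,.021,.049),disc(.4489,.2418,.06,.016),disc(.5886,.0995,.038,.016),disc(.5886,.0995,.015,.046)):
    for p in proj("wrist",c,m): cv2.circle(b,tuple(int(round(x)) for x in p),1,(0,0,255),-1)
cv2.imwrite("pics/w3.png",b); s=manip.get_state(); print(s["ee_pos"],s["time_s"])
E
```

```text
[0.44667015 0.23499794 0.16093924] 12.4167
```

View pics/w3.png

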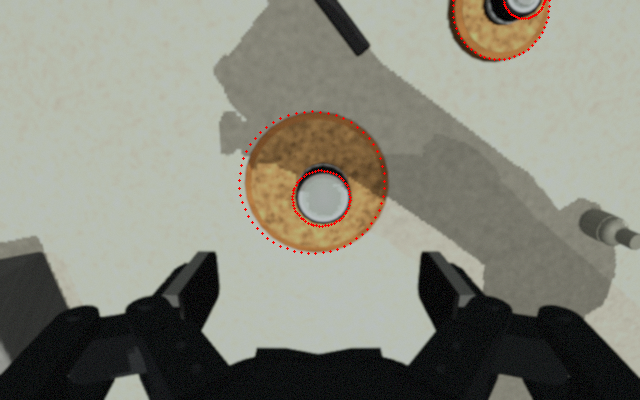

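The medium lens is at (323,196) and matches. The large rest's centre is about 2 mm further in −y, at roughly (0.449, 0.2395). The small lens sits at the centre of the small rest.

Emit:
apply_moves(steps=[[0,0.001,0.03,0,0,0,0],[0,0,0.03,0,0,0,0],[0,0,0.03,0,0,0,0],[0,0,0.02,0,0,0,0],[0,0,0.01,0,0,0,0],[0,0,0,0,0,0,0],[0,0,0,0,0,0,0.3],[0,0,0,0,0,0,0.5],[0,0,0,0,0,0,0.65],[0,0,0,0,0,0,0.65]])

```text
time_s: 13.25
ee_pos: [0.4481, 0.2338, 0.042]
orientation: [[1.0, -0.001, 0.002], [-0.001, -1.0, 0.001], [0.002, -0.001, -1.0]]
contact_force: [1.2, -0.9, 6.2]
finger_gap: 0.0397
grip_force: 60.2
```

Emit:
apply_moves(steps=[[0,0,0,0,0,0,0.65],[0,0,0,0,0,0,0.65],[0,0,0,0,0,0,0.65]])

```text
time_s: 13.5
ee_pos: [0.4481, 0.2338, 0.0421]
orientation: [[1.0, -0.001, 0.003], [-0.001, -1.0, 0.001], [0.003, -0.001, -1.0]]
contact_force: [-0.7, -1.1, 5.6]
finger_gap: 0.0403
grip_force: 60.2
```

Emit:
apply_moves(steps=[[0,0,-0.01,0,0,0,0.65],[0,0,-0.02,0,0,0,0.65],[0,0,-0.03,0,0,0,0.65],[0,0,-0.03,0,0,0,0.65],[0,0.015,-0.01,0,0,0,0.65],[0,0.0294,0,0,0,0,0.65],[0,0.0294,0,0,0,0,0.65],[0,0.0294,0,0,0,0,0.65],[0,0.0294,0,0,0,0,0.65],[0,0.0294,0,0,0,0,0.65]])

```text
time_s: 14.33
ee_pos: [0.4467, 0.0702, 0.1416]
orientation: [[1.0, 0.0, 0.001], [0.0, -1.0, -0.0], [0.001, 0.0, -1.0]]
contact_force: [0.6, -0.7, -1.3]
finger_gap: 0.0406
grip_force: 60.6
```

Emit:
apply_moves(steps=[[0,0.0294,0,0,0,0,0.65],[0,0.0294,0,0,0,0,0.65],[0,0.0294,0,0,0,0,0.65],[0,0.0294,0,0,0,0,0.65],[0,0.0294,0,0,0,0,0.65],[0,0.0294,0,0,0,0,0.65],[0,0.0294,0,0,0,0,0.65],[0,0.0294,0,0,0,0,0.65],[0,0.0294,0,0,0,0,0.65],[0,0.0294,0,0,0,0,0.65]])

```text
time_s: 15.17
ee_pos: [0.4466, -0.2239, 0.1417]
orientation: [[1.0, 0.0, 0.001], [0.0, -1.0, -0.0], [0.001, 0.0, -1.0]]
contact_force: [0.7, -0.1, -0.7]
finger_gap: 0.0405
grip_force: 60.6
```

Emit:
apply_moves(steps=[[0,0.015,0,0,0,0,0.65],[0,0,0,0,0,0,0.65],[0,0,0,0,0,0,0.65],[0,0,0,0,0,0,0.65],[0,0,0,0,0,0,0.65]])

```text
time_s: 15.58
ee_pos: [0.4471, -0.2358, 0.141]
orientation: [[1.0, 0.002, 0.0], [0.002, -1.0, 0.001], [0.0, -0.001, -1.0]]
contact_force: [0.5, -0.1, -0.4]
finger_gap: 0.0407
grip_force: 60.7
```

Now descend 97 mm.

Emit:
apply_moves(steps=[[0,0,0.025,0,0,0,0.65],[0,0,0.025,0,0,0,0.65],[0,0,0.02,0,0,0,0.65],[0,0,0.015,0,0,0,0.65],[0,0,0.008,0,0,0,0.65],[0,0,0.003,0,0,0,0.65],[0,0,0,0,0,0,0.65],[0,0,0,0,0,0,0.65]])

```text
time_s: 16.25
ee_pos: [0.4476, -0.2372, 0.0455]
orientation: [[1.0, 0.001, 0.001], [0.001, -1.0, -0.0], [0.001, 0.0, -1.0]]
contact_force: [1.1, 0.0, -1.0]
finger_gap: 0.0401
grip_force: 60.7
```

Emit:
apply_moves(steps=[[0,0,0.001,0,0,0,0.65],[0,0,0.001,0,0,0,0.65],[0,0,0,0,0,0,0.65],[0,0,0,0,0,0,0.65]])

```text
time_s: 16.58
ee_pos: [0.4471, -0.2377, 0.0432]
orientation: [[1.0, -0.0, 0.001], [-0.0, -1.0, -0.0], [0.001, 0.0, -1.0]]
contact_force: [0.0, 0.2, -0.9]
finger_gap: 0.0406
grip_force: 60.7
```

Emit:
apply_moves(steps=[[0,0,0.0015,0,0,0,0.65],[0,0,0,0,0,0,0.65],[0,0,0,0,0,0,0.65]])

```text
time_s: 16.83
ee_pos: [0.4472, -0.2377, 0.0421]
orientation: [[1.0, -0.0, 0.0], [-0.0, -1.0, -0.001], [0.0, 0.001, -1.0]]
contact_force: [-1.8, 0.9, 7.8]
finger_gap: 0.04
grip_force: 61.5
```

Emit:
apply_moves(steps=[[0,0,0,0,0,0,0.5],[0,0,0,0,0,0,0.3],[0,0,0,0,0,0,0],[0,0,0,0,0,0,0],[0,0,0,0,0,0,0],[0,0,-0.02,0,0,0,0],[0,0,-0.035,0,0,0,0],[0,0,-0.035,0,0,0,0],[0.0145,-0.01,-0.03,0,0,0,0],[0.032,-0.02,0,0,0,0,0]])

```text
time_s: 17.67
ee_pos: [0.4936, -0.2124, 0.1667]
orientation: [[1.0, -0.007, 0.004], [-0.007, -1.0, -0.007], [0.004, 0.007, -1.0]]
contact_force: [0.8, -1.2, -0.3]
finger_gap: 0.0859
grip_force: 0.0
```

Emit:
apply_moves(steps=[[0.032,-0.02,0,0,0,0,0],[0.032,-0.02,0,0,0,0,0],[0.032,-0.02,0,0,0,0,0],[0.032,-0.02,0,0,0,0,0],[0,0,0,0,0,0,0],[0,0,0,0,0,0,0],[0,0,0,0,0,0,0]])

```text
time_s: 18.25
ee_pos: [0.6207, -0.1274, 0.1605]
orientation: [[1.0, 0.001, -0.002], [0.001, -1.0, -0.0], [-0.002, 0.0, -1.0]]
contact_force: [0.8, -1.0, -0.1]
finger_gap: 0.0852
grip_force: 0.0
```

```bash
python3 - <<'E'
from h import *
m=manip.camera_model("wrist"); im=manip.read_camera("wrist")
b=im[:,:,::-1].copy()
for c in(disc(.6215,-.1275,.028,.052),disc(.4474,-.238,.049,.016),disc(.4474,-.238,.021,.049)):
    for p in proj("wrist",c,m): cv2.circle(b,tuple(int(round(x)) for x in p),1,(0,0,255),-1)
cv2.imwrite("pics/w4.png",b); s=manip.get_state(); print(s["ee_pos"],s["time_s"])
E
```

```text
[ 0.62024973 -0.1284365   0.16061833] 18.3
```

View pics/w4.png

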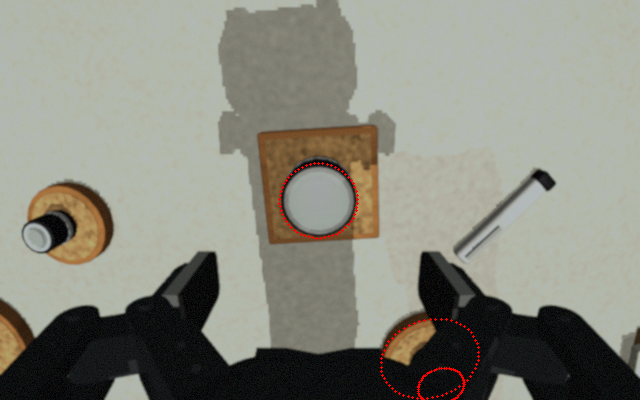

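The large lens is at (319,199) on the square rest, as expected. Grasping it.

Emit:
apply_moves(steps=[[0,0,0.03,0,0,0,0],[0,0,0.03,0,0,0,0],[0,0,0.03,0,0,0,0],[0,0,0.02,0,0,0,0],[0,0,0.009,0,0,0,0],[0,0,0,0,0,0,0],[0,0,0,0,0,0,0.2],[0,0,0,0,0,0,0.3],[0,0,0,0,0,0,0.5],[0,0,0,0,0,0,0.5]])

```text
time_s: 19.13
ee_pos: [0.6232, -0.1279, 0.0447]
orientation: [[1.0, -0.0, 0.004], [-0.0, -1.0, -0.001], [0.004, 0.001, -1.0]]
contact_force: [0.5, -1.1, 6.8]
finger_gap: 0.0543
grip_force: 63.8
```

Emit:
apply_moves(steps=[[0,0,0,0,0,0,0.5],[0,0,0,0,0,0,0.5],[0,0,0,0,0,0,0.5]])

```text
time_s: 19.38
ee_pos: [0.6232, -0.1279, 0.0447]
orientation: [[1.0, -0.0, 0.004], [-0.0, -1.0, -0.001], [0.004, 0.001, -1.0]]
contact_force: [-0.3, -0.6, 7.0]
finger_gap: 0.0545
grip_force: 63.8
```

Emit:
apply_moves(steps=[[0,0,-0.01,0,0,0,0.5],[0,0,-0.02,0,0,0,0.5],[0,0,-0.03,0,0,0,0.5],[0,0,-0.03,0,0,0,0.5],[-0.0062,-0.0131,-0.01,0,0,0,0.5],[-0.0123,-0.0262,0,0,0,0,0.5],[-0.0123,-0.0262,0,0,0,0,0.5],[-0.0123,-0.0262,0,0,0,0,0.5],[-0.0123,-0.0262,0,0,0,0,0.5],[-0.0123,-0.0262,0,0,0,0,0.5]])

```text
time_s: 20.22
ee_pos: [0.5529, 0.0177, 0.1432]
orientation: [[1.0, -0.0, 0.001], [-0.0, -1.0, -0.0], [0.001, 0.0, -1.0]]
contact_force: [0.4, 0.8, -2.1]
finger_gap: 0.0543
grip_force: 63.4
```

Emit:
apply_moves(steps=[[-0.0123,-0.0262,0,0,0,0,0.5],[-0.0123,-0.0262,0,0,0,0,0.5],[-0.0123,-0.0262,0,0,0,0,0.5],[-0.0123,-0.0262,0,0,0,0,0.5],[-0.0123,-0.0262,0,0,0,0,0.5],[-0.0123,-0.0262,0,0,0,0,0.5],[-0.0123,-0.0262,0,0,0,0,0.5],[-0.0123,-0.0262,0,0,0,0,0.5],[-0.0062,-0.0131,0,0,0,0,0.5],[0,0,0,0,0,0,0.5]])

```text
time_s: 21.05
ee_pos: [0.4468, 0.244, 0.1435]
orientation: [[1.0, 0.007, 0.001], [0.007, -1.0, 0.002], [0.001, -0.002, -1.0]]
contact_force: [0.6, 0.7, -1.2]
finger_gap: 0.0541
grip_force: 63.5
```

Emit:
apply_moves(steps=[[0,0,0,0,0,0,0.5],[0,0,0,0,0,0,0.5],[0,0,0,0,0,0,0.5],[0,0,0,0,0,0,0.5]])

```text
time_s: 21.38
ee_pos: [0.4498, 0.238, 0.1423]
orientation: [[1.0, -0.002, 0.0], [-0.002, -1.0, -0.001], [0.0, 0.001, -1.0]]
contact_force: [-0.3, 0.9, -0.9]
finger_gap: 0.0544
grip_force: 63.5
```

Emit:
apply_moves(steps=[[0,0,0.025,0,0,0,0.5],[0,0,0.025,0,0,0,0.5],[0,0,0.02,0,0,0,0.5],[0,0,0.015,0,0,0,0.5],[0,0,0.007,0,0,0,0.5],[0,0,0.003,0,0,0,0.5],[0,0,0,0,0,0,0.5],[0,0,0,0,0,0,0.5]])

```text
time_s: 22.05
ee_pos: [0.4498, 0.2395, 0.0479]
orientation: [[1.0, -0.0, 0.001], [-0.0, -1.0, 0.0], [0.001, -0.0, -1.0]]
contact_force: [0.6, 0.2, -0.5]
finger_gap: 0.0539
grip_force: 63.5
```

Emit:
apply_moves(steps=[[0,0,0.0015,0,0,0,0.5],[0,0,0,0,0,0,0.5],[0,0,0,0,0,0,0.5]])

```text
time_s: 22.3
ee_pos: [0.4496, 0.2395, 0.0464]
orientation: [[1.0, -0.0, 0.001], [-0.0, -1.0, 0.0], [0.001, -0.0, -1.0]]
contact_force: [0.8, -0.3, -1.8]
finger_gap: 0.0541
grip_force: 63.5
```

Emit:
apply_moves(steps=[[0,0,0.0012,0,0,0,0.5],[0,0,0.0008,0,0,0,0.5],[0,0,0,0,0,0,0.5],[0,0,0,0,0,0,0.5]])

```text
time_s: 22.63
ee_pos: [0.4495, 0.2395, 0.0447]
orientation: [[1.0, -0.0, 0.001], [-0.0, -1.0, -0.0], [0.001, 0.0, -1.0]]
contact_force: [-1.4, -1.5, 7.3]
finger_gap: 0.0544
grip_force: 64.7
```

Contact. I'll release, rise, and move the arm off to the side for a last look.

Emit:
apply_moves(steps=[[0,0,0,0,0,0,0.4],[0,0,0,0,0,0,0.2],[0,0,0,0,0,0,0],[0,0,0,0,0,0,0],[0,0,0,0,0,0,0],[0,0,-0.02,0,0,0,0],[0,0,-0.035,0,0,0,0],[0,0,-0.04,0,0,0,0],[0,0,-0.04,0,0,0,0],[0,0.02,-0.02,0,0,0,0]])

```text
time_s: 23.47
ee_pos: [0.4503, 0.2246, 0.2035]
orientation: [[1.0, 0.005, 0.006], [0.005, -1.0, 0.006], [0.006, -0.006, -1.0]]
contact_force: [0.6, 0.6, 0.6]
finger_gap: 0.0851
grip_force: 0.0
```

Emit:
apply_moves(steps=[[0,0.035,0,0,0,0,0],[0,0.035,0,0,0,0,0],[0,0.035,0,0,0,0,0],[0,0.035,0,0,0,0,0],[0,0.035,0,0,0,0,0],[0,0.035,0,0,0,0,0],[0,0,0,0,0,0,0],[0,0,0,0,0,0,0]])

```text
time_s: 24.13
ee_pos: [0.449, 0.007, 0.1986]
orientation: [[1.0, -0.005, -0.0], [-0.005, -1.0, -0.001], [-0.0, 0.001, -1.0]]
contact_force: [0.9, 0.1, 0.2]
finger_gap: 0.0854
grip_force: 0.0
```

```bash
python3 - <<'E'
from h import *
T=[]
for n,(x,y,w,h) in(("scene",(190,120,260,150)),("side",(220,100,260,240))):
    b=manip.read_camera(n)[y:y+h,x:x+w,::-1]; T.append(cv2.resize(b,(400,400*h//w),interpolation=cv2.INTER_CUBIC))
T=[cv2.copyMakeBorder(t,0,max(a.shape[0] for a in T)-t.shape[0],0,0,0) for t in T]
cv2.imwrite("pics/f.png",np.hstack(T)); s=manip.get_state(); print(s["ee_pos"],s["time_s"])
E
```

```text
[0.4491169  0.01008878 0.19878109] 24.2333
```

View pics/f.png

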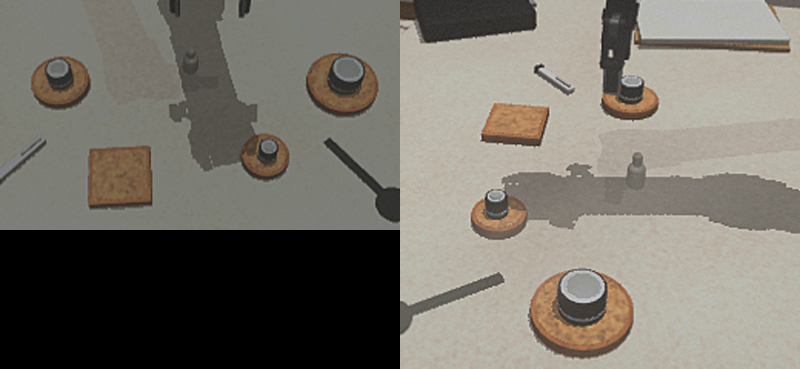

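The scene half of the picture shows each lens upright and central: large at (346,72), medium at (59,70), small at (268,150). The square rest is empty, the bystanders haven't moved and the arm is clear. Handing in.

```bash
python3 -c "
from plant import manip
print(manip.sign_off())"
```

```text
the job is handed in; nothing more can be done
None
```

All three lenses are on the round rests of their own size and looked upright and centred in the last pictures; the square rest is empty, the bystanders look unmoved, and the job was handed in at about 24 s (no verdict was returned).

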